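Pack the hand press with spacers and hold it shut

TASK

The jaw of the little blue hand press has only a short stroke, so pack its gap: take the yellow-topped spacers out of the wooden rack and stand them upright, face to face, in the gap between the red jaw and the black anvil, adding one at a time until the jaw can be squeezed firmly onto the stack before it runs out of stroke. Finish while still holding the sprung jaw squeezed tight against the stack with the fingers, not letting go; leave the spacers you do not need standing in the rack, and do not disturb the glass beaker and the dropper bottle.

Things in the scene. Friction and masses are not known exactly. Their poses are not given: they have to be found in the camera images.
- press: Blue press bed fixed to the table, 60 (x) x 150 (y) x 14 mm. Origin: centre of its underside; z up; y runs along the bed, from the red jaw (at -y) to the black anvil (at +y). The flat top, 14 mm up, is the floor of the gap. Steel guide lips 5 mm high run along both sides of the gap, leaving 40 mm between them (x = -20 to +20 mm). Behind the jaw, low parts (block and rods) at y = -72 to -42 mm reach 15 mm above the bed's top.
- jaw (a joint): Travel of the sprung sliding jaw along the bed's +y towards the anvil: 0 = fully open (rest), 0.014 m = end of stroke. A light spring (1.2 N open, 2 N at the end) and a little friction drive it back open when it is let go.
- jaw_face (a point): Foot of the inner face of the jaw's upright red plate, on the bed's top, axes as the bed's; it rides with the jaw (at y = -30 mm of the bed's frame with the jaw open). The plate is 28 (x) x 8 (y) x 45 mm: it extends 8 mm to -y from this face, its top 46 mm above the bed's top; a low carriage block 14 mm high reaches 4 mm farther to -y.
- anvil: Upright black plate bolted to the bed (fixed), 28 (x) x 8 (y) x 46 mm, axes as the bed's. Origin: foot of its inner face (which faces the jaw), on the bed's top; the plate extends 8 mm to +y from there, with a foot 7 mm high (bolt to 11 mm) reaching 34 mm to +y. Where it stands along the bed differs: the gap between it and the open jaw is 24 to 43 mm, so two or three spacers are needed.
- rack: Wooden rack fixed to the table, 56 (x) x 124 (y) x 18 mm, origin at the centre of its underside. Four slots in a row along y, at y = -42, -14, 14 and 42 mm, 10 mm deep (slot floor 8 mm above the table), about 37 mm (x) by 12 mm (y).
- spacer_1: Spacer: an upright plate 34 (x) x 10 (y) x 50 mm, aluminium with the top 16 mm yellow, 36 to 63 g, loose. Origin: centre of its underside; z up, y through its 10 mm thickness. It starts standing in a slot of the rack, 42 mm of it above the rack's top; it is 3 mm wider to each side than jaw and anvil, so it can be gripped across its 34 mm width both in the rack and in the gap.
- spacer_2: Spacer: an upright plate 34 (x) x 10 (y) x 50 mm, aluminium with the top 16 mm yellow, 36 to 63 g, loose. Origin: centre of its underside; z up, y through its 10 mm thickness. It starts standing in a slot of the rack, 42 mm of it above the rack's top; it is 3 mm wider to each side than jaw and anvil, so it can be gripped across its 34 mm width both in the rack and in the gap.
- spacer_3: Spacer: an upright plate 34 (x) x 10 (y) x 50 mm, aluminium with the top 16 mm yellow, 36 to 63 g, loose. Origin: centre of its underside; z up, y through its 10 mm thickness. It starts standing in a slot of the rack, 42 mm of it above the rack's top; it is 3 mm wider to each side than jaw and anvil, so it can be gripped across its 34 mm width both in the rack and in the gap.
- spacer_4: Spacer: an upright plate 34 (x) x 10 (y) x 50 mm, aluminium with the top 16 mm yellow, 36 to 63 g, loose. Origin: centre of its underside; z up, y through its 10 mm thickness. It starts standing in a slot of the rack, 42 mm of it above the rack's top; it is 3 mm wider to each side than jaw and anvil, so it can be gripped across its 34 mm width both in the rack and in the gap.
- beaker_left: Glass beaker, 75 x 68 x 82 mm, loose bystander; origin at the centre of its underside.
- dropper_1: Brown dropper bottle, 33 mm across, 94 mm high, loose bystander; origin at the centre of its underside.

How it is judged:
By the outcome, as a careful person would: the job done as asked, in the order asked, and still so for the second after the job is handed in, while the arm keeps its last pose, push and grip.
It also fails if it takes over 72 s, if anything falls off the work surface, if the arm or the gripper's body presses on something with over 40 N, if the wrist force passes 120 N, or if a joint passes its speed limit or range.

ROBOT

A 6-joint arm with a two-finger parallel gripper is mounted at the origin on a cart in front of the work surface, level with it; the furniture and walls round the work are solid. World frame = base frame: x ahead of the robot, y to its left, z up, the work surface at z = 0. Lengths are in m, angles in rad, forces in N, time in s.
With the tool pointing down it reaches from about 0.375 to 0.9 m from the base axis. Payload 3.1 kg.
Tool frame: the origin (TCP) lies on the centre line of the jaws, within the pads' length; the fingertips stand robot.finger_overhang ahead of it and the grasp point (between the pads) lies 2 mm behind it (robot.finger_overhang is the distance from the TCP to the fingertips, in m); z points along the fingers, y is the direction in which the jaws open and shut (so a half turn about z gives the same grasp; the last joint's range is limited). The gripper opens to 87 mm and grips with 3 to 60 N. Pads are 19 mm wide; open, the fingers measure 117 mm over their backs; the gripper's body (75 mm by 190 mm) begins 51 mm behind the grasp point.
Start: joints at [-1.413, 0.527, 1.433, -0, 1.181, -0.178], TCP at [0.206, -0.59, 0.24] pointing down, gripper open.
Joint ranges: [-3.08, 3.08], [-0.75, 2.2], [0.22, 2.44], [-1.43, 4.57], [0, 2.65], [-2.85, 2.85]. Speed limits (rad/s): [2.79, 2.79, 3.14, 3.14, 3.14, 3.14].

INTERFACE

Orientations are given as a unit quaternion [x, y, z, w].
In Python, from rig import robot gives the robot as it stands. The module is installed in compiled form; this text tells all that it offers.
- The arm moves only by the tool step_arm, never from a script. Its arguments are lists of equal length, an entry for each row: "slide": the shift along the tool's x, y, z in mm, a list of three; "twist": the turn about the tool's z in degrees. A call has 1 to 20 rows; each row shifts and turns the commanded pose from where the row before left it, along the tool's axes as they then stand; what a row does not reach is not made up. A row lasts 1/12 s, in which the tool goes at most 41.7 mm and 7.16 degrees, less where a joint would pass 70% of its speed; a pose out of reach is approached as far as the arm can. A call is refused whole if a number of a shift passes 41.7 or a number of a turn 7.16, either way. A call with a gripper value outside its range is refused whole. "jaw" is the finger opening in mm, from 0 to 87, set as the call begins (left out, the last holds). The fingers move at their own pace and stop on an object; "force" is the grip in N (left out, the last holds). Time passes only in rows, so rows that do not move let the fingers close. It gives the time, the measured TCP pose, the force and the opening at its end, in the units of the state.
- robot.get_obs(): the state, without advancing time (a new reading comes with each control period).
- robot.camera(name): name is "scene" or "side" or "wrist"; returns a dict with "color" (384x512x3 uint8, blue, green, red), "depth" (384x512 float32, m along the optical axis (not along the pixel's ray), 0 where there is no reading), "camera_matrix" (3x3 intrinsics, pixels), "k1" (the pictures are not rectified: a ray, as slopes to the right and down, at radius r is drawn at 1 + k1 r^2 times it, then the intrinsics apply), "origin" and "orientation" of the camera in the world. Camera axes: x right, y down, z forward; pixel columns grow to the right and rows downward; lengths in m; the calibration is good to about 2 mm. A picture is of the moment at which its call begins.
- robot.hand_in(): hands the job in, once; it reports no verdict.
The state is a dict: "time": time; "q": joint angles; "joint_velocities": joint speeds; "joint_torque": joint torques, N m; "position": TCP position; "tool_rot": TCP orientation; "ft_force": force on the tool from outside, world axes, zero at the start; "moment": the same for the moment, N m; "grip_width": finger opening in m.
Only numpy, scipy, OpenCV 4.12 (cv2) and the standard library are available. Lean on these libraries where they do the work, as an engineer would, in place of code of your own. Each camera call takes 0.05 s, during which the arm holds its last target.

## Working session

There is one attempt and no reset: what is moved stays moved. The work goes in short steps, Python scripts to look and compute and a tool call to move; the robot and the scene stay as the last step left them, time stands still between calls to the robot, and variables do not carry over. Pictures are saved under pics/ and viewed, and the job is handed in when it is done.

Besides the shell and the picture viewer there is one more tool, called after ">>>" in YAML: its name, and indented under it one key for each argument. step_arm: Moves the arm, as the interface text tells. Its arguments: {"type":"object","properties":{"slide":{"type":"array","items":{"type":"array","items":{"type":"number"}}},"twist":{"type":"array","items":{"type":"number"}},"jaw":{"type":"number"},"force":{"type":"number"}},"required":["slide","twist"]}

```bash
mkdir -p pics; python3 - <<'E'
from rig import robot
import cv2
o=robot.get_obs(); print({k:(o[k]) for k in ('time','position','tool_rot','grip_width')}, robot.finger_overhang)
for n in ('scene','side','wrist'):
    c=robot.camera(n); cv2.imwrite(f'pics/{n}0.png',c['color']); print(n,c['origin'],c['orientation'],c['camera_matrix'],c['k1'])
E
```

```text
{'time': 0.0, 'position': array([ 0.20588604, -0.58936573,  0.23857537]), 'tool_rot': array([ 9.85936096e-01,  1.67119156e-01,  2.30340723e-05, -1.09616217e-03]), 'grip_width': 0.08702233934705844} 0.017
scene [0.1291558  0.37783799 0.69426309] [-0.41227058  0.83857537 -0.3184516   0.15941426] [[347.38895105   0.         262.0464176 ]
 [  0.         347.38895105 191.9670603 ]
 [  0.           0.           1.        ]] -0.09374850309278052
side [0.20568799 0.74008515 0.44268769] [-0.19589308  0.83042982 -0.50711799  0.1218342 ] [[468.97207847   0.         249.95713123]
 [  0.         468.97207847 188.174611  ]
 [  0.           0.           1.        ]] -0.15707106417943073
wrist [ 0.27450215 -0.56509254  0.38495934] [ 0.80843601 -0.57347354 -0.07780204  0.10726674] [[338.49390504   0.         261.80924086]
 [  0.         338.49390504 196.51904948]
 [  0.           0.           1.        ]] -0.023261939179219326
```

View pics/scene0.png

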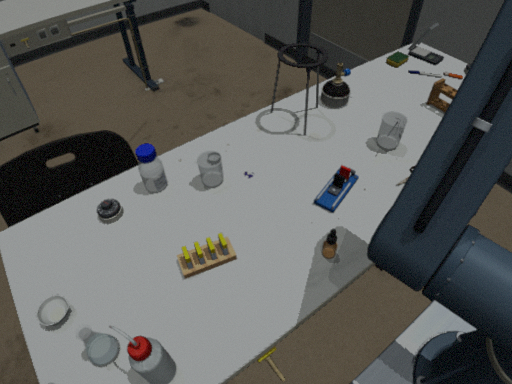

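View pics/side0.png

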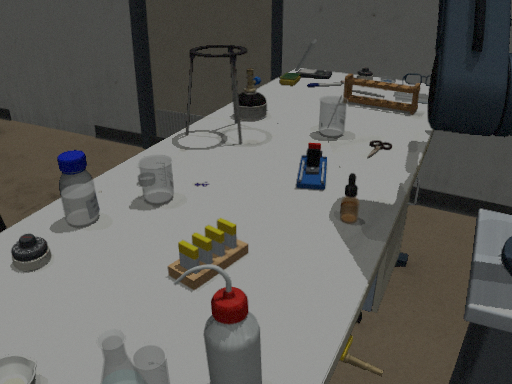

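View pics/wrist0.png

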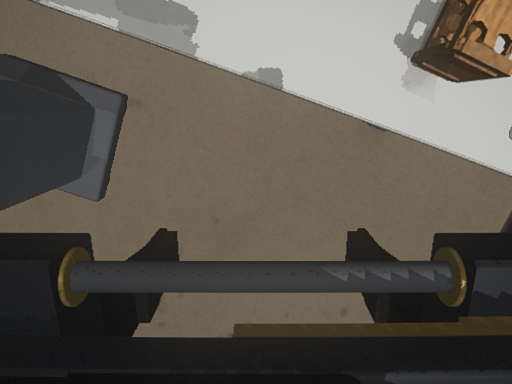

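The scene view shows the rack with 4 yellow tops near (207,255), the blue press with its red jaw at (337,187), the dropper at (330,245) and beakers at (210,170) and (392,130). The side view agrees, and the wrist view doesn't show the work yet.

```bash
cat > h.py <<'E'
import numpy as np, cv2
from scipy.spatial.transform import Rotation as R
from rig import robot
def ray(c,uv):
    uv=np.asarray(uv,float).reshape(-1,1,2)
    n=cv2.undistortPoints(uv,c['camera_matrix'],np.array([c['k1'],0,0,0,0.]),None,None).reshape(-1,2) if 0 else None
    K=c['camera_matrix']; d=(uv.reshape(-1,2)-[K[0,2],K[1,2]])/[K[0,0],K[1,1]]
    s=d.copy()
    for _ in range(30): s=d/(1+c['k1']*(s**2).sum(1,keepdims=True))
    v=np.c_[s,np.ones(len(s))]
    return v@R.from_quat(c['orientation']).as_matrix().T
def plane(c,uv,z):
    v=ray(c,uv); o=np.asarray(c['origin']); return o+v*((z-o[2])/v[:,2])[:,None]
def pts(c,uv):
    uv=np.asarray(uv,int).reshape(-1,2); v=ray(c,uv); return np.asarray(c['origin'])+v*c['depth'][uv[:,1],uv[:,0]][:,None]
def proj(c,P):
    q=(np.asarray(P,float).reshape(-1,3)-c['origin'])@R.from_quat(c['orientation']).as_matrix()
    s=q[:,:2]/q[:,2:]; s=s*(1+c['k1']*(s**2).sum(1,keepdims=True)); K=c['camera_matrix']
    return s*[K[0,0],K[1,1]]+[K[0,2],K[1,2]]
def hsv(c): return cv2.cvtColor(c['color'],cv2.COLOR_BGR2HSV)
def mask(c,name):
    h=hsv(c)
    rng=dict(yellow=[((22,150,110),(34,255,255))],blue=[((98,140,50),(118,255,255))],red=[((0,150,70),(6,255,255)),((172,150,70),(180,255,255))],wood=[((8,70,70),(20,255,255))])[name]
    m=0
    for a,b in rng: m=m|cv2.inRange(h,a,b)
    return m
def blobs(m,amin=20):
    n,l,s,ce=cv2.connectedComponentsWithStats(m)
    return [(ce[i],s[i],l==i) for i in range(1,n) if s[i][4]>=amin]
E
python3 - <<'E'
from h import *
np.set_printoptions(precision=4,suppress=True)
for n in('scene','side'):
    c=robot.camera(n)
    for k in('yellow','blue','red','wood'):
        for ce,s,m in blobs(mask(c,k)):
            vu=np.argwhere(m)[:,::-1]; P=pts(c,vu)
            print(n,k,ce.round(1),s,np.median(P,0),P[:,2].min(),P[:,2].max())
E
```

```text
scene yellow [222.1 239.6] [219 234   8  12  49] [0.5225 0.189  0.059 ] 0.05261173425032628 0.6942630910836854
scene yellow [210.1 243.8] [207 238   8  12  50] [0.5284 0.2161 0.0589] 0.053480175398166185 0.6942630910836854
scene yellow [197.7 248. ] [194 242   8  13  51] [0.5356 0.2434 0.0591] 0.05663870461049947 0.6942630910836854
scene yellow [185.4 252.8] [182 247   8  12  52] [0.5422 0.2701 0.0587] 0.055928063281679874 0.06157455454576599
scene yellow [266.  355.1] [259 349  16  13  32] [ 0.3003  0.2415 -0.0668] -0.07041105702695105 -0.06393246536738717
scene blue [346.9  71.3] [344  69   6   6  27] [ 0.8032 -0.4937  0.1065] 0.0982188200354428 0.11113711197445586
scene blue [145.3 152.1] [136 144  20  19 259] [0.8106 0.2205 0.1306] 0.10846737969062548 0.6942630910836854
scene blue [334.2 195.1] [316 175  42  36 376] [ 0.4891 -0.1163  0.0152] 0.008006644003384578 0.6942630910836854
scene red [345.5 168.1] [341 166  10   5  24] [ 0.5113 -0.1876  0.06  ] 0.057946834831996474 0.06298997515621829
scene red [139.2 348.1] [128 337  23  24 363] [0.3792 0.4288 0.1438] 0.12732159847852587 
[... 3685 characters left out ...]
77353446206914 -0.7041022332056103
side wood [228.5 252.8] [212 240  36  26 305] [0.5095 0.2121 0.0176] -0.0005001865709357567 0.02479325343010136
side wood [177.1 267. ] [168 259  19  17 137] [0.5628 0.2816 0.0177] 0.012880091289816764 0.019733095473692064
side wood [197.5 274.2] [186 269  25  12 133] [0.5236 0.2838 0.0177] 0.013988317578039533 0.4426876937372356
side wood [370.9 317.4] [360 312  22  14  74] [ 0.3833 -0.5617 -0.7105] -0.7187511949514874 -0.7030360430988883
side wood [386.4 323.7] [382 320  11   8  32] [ 0.3217 -0.5512 -0.7102] -0.7183242892427378 0.4426876937372356
side wood [448.5 365.3] [438 345  23  39 208] [ 0.0904 -0.4305 -0.7107] -0.7185554783468328 0.4426876937372356
```

```bash
python3 - <<'E'
from h import *
np.set_printoptions(precision=4,suppress=True)
c=robot.camera('wrist'); o=robot.get_obs()
T=R.from_quat(o['tool_rot']).as_matrix(); C=R.from_quat(c['orientation']).as_matrix()
print('tool',T); print('cam in tool',T.T@(c['origin']-o['position'])); print(T.T@C)
b=robot.camera('scene')
# beaker and coarse press points via depth
for uv in [(392,130),(386,147),(210,182),(338,183),(345,168),(330,255)]: print(uv,pts(b,uv),plane(b,uv,0))
E
```

```text
tool [[ 0.9442  0.3295 -0.0001]
 [ 0.3295 -0.9442  0.0007]
 [ 0.0001 -0.0007 -1.    ]]
cam in tool [ 0.0729 -0.0007 -0.1462]
[[ 0.0007 -0.9648 -0.2629]
 [ 1.      0.001  -0.0009]
 [ 0.0011 -0.2629  0.9648]]
(392, 130) [[ 0.5276 -0.3963  0.0772]] [[ 0.5775 -0.4933  0.    ]]
(386, 147) [[ 0.5271 -0.393   0.0148]] [[ 0.5357 -0.4098  0.    ]]
(210, 182) [[0.7166 0.1048 0.0257]] [[0.7392 0.0943 0.    ]]
(338, 183) [[ 0.4983 -0.1504  0.0391]] [[ 0.5204 -0.1819  0.    ]]
(345, 168) [[ 0.5125 -0.1863  0.0611]] [[ 0.5494 -0.2407  0.    ]]
(330, 255) [[0.3641 0.0083 0.0188]] [[ 0.3706 -0.0019  0.    ]]
```

>>> step_arm:
  slide:
    - [30,-17,1.5]
    - [30,-17,1.5]
    - [30,-17,1.5]
    - [30,-17,1.5]
    - [30,-17,1.5]
    - [30,-17,1.5]
    - [30,-17,1.5]
    - [30,-17,1.5]
    - [30,-17,1.5]
    - [30,-17,1.5]
    - [30,-17,1.5]
    - [30,-17,1.5]
    - [30,-17,1.5]
    - [26,-20,0]
    - [0,0,0]
    - [0,0,0]
    - [0,0,0]
    - [0,0,0]
    - [0,0,0]
    - [0,0,0]
  twist: [0,0,0,0,0,0,0,0,0,0,0,0,0,0,-7,-7,-7,-7,-7,-7]

```text
time: 2.02
position: [0.5194, -0.2253, 0.2201]
tool_rot: [0.859, 0.512, 0.0, 0.0]
ft_force: [0.1, -0.2, 0.4]
grip_width: 0.0874
```

>>> step_arm:
  slide:
    - [0,0,0]
    - [0,0,0]
    - [0,0,0]
    - [0,0,0]
    - [0,0,0]
    - [0,0,0]
    - [0,0,0]
    - [0,0,0]
  twist: [-7,-7,-7,-7,-7,-7,-4,0]

```text
time: 2.68
position: [0.5193, -0.2254, 0.2201]
tool_rot: [0.593, 0.805, -0.0, 0.0]
ft_force: [-0.6, -0.2, 0.2]
grip_width: 0.0868
```

```bash
cat > snap.py <<'E'
import sys,pickle
from h import *
n,f=sys.argv[1:3]
c=robot.camera(n); cv2.imwrite(f'pics/{f}.png',c['color']); pickle.dump(c,open(f'pics/{f}.pkl','wb'))
E
python3 snap.py wrist w1
```

```text
(no output)
```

View pics/w1.png

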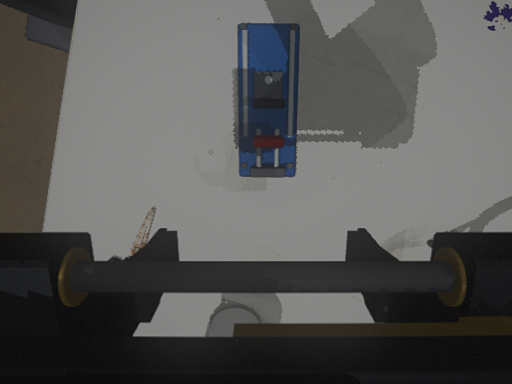

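The press is fully in view: the bed runs from (239,24) to (297,177), with the red jaw at (268,141) and the black anvil at (269,102). I'll measure it from an enlargement.

```bash
python3 - <<'E'
from h import *
import pickle
np.set_printoptions(precision=4,suppress=True)
c=pickle.load(open('pics/w1.pkl','rb'))
im=c['color'][15:185,225:315]; cv2.imwrite('pics/w1z.png',cv2.convertScaleAbs(cv2.resize(im[70:170],None,fx=6,fy=6,interpolation=cv2.INTER_CUBIC),alpha=1.6))
h=hsv(c); m=cv2.inRange(h,(98,120,30),(122,255,255)); m[:, :230]=0;m[:,310:]=0
m=cv2.morphologyEx(m,cv2.MORPH_CLOSE,np.ones((9,9),np.uint8))
bl=max(blobs(m),key=lambda b:b[1][4])[2].astype(np.uint8)
cn=max(cv2.findContours(bl,0,cv2.CHAIN_APPROX_NONE)[0],key=cv2.contourArea).reshape(-1,2)
P=plane(c,cn,0.014)
r=cv2.minAreaRect((P[:,:2]*1000).astype(np.float32)); print(r, cv2.boxPoints(r))
mr=mask(c,'red'); 
for ce,s,mm in blobs(mr,10):
    uv=np.argwhere(mm)[:,::-1]; print('red',ce,s,np.median(pts(c,uv),0)); q=plane(c,uv,.060); rr=cv2.minAreaRect((q[:,:2]*1000).astype(np.float32)); print(rr)
E
```

```text
((504.1638488769531, -152.97415161132812), (57.39625930786133, 146.8770294189453), 16.939794540405273) [[ 455.3134  -91.0837]
 [ 498.1084 -231.588 ]
 [ 553.0143 -214.8646]
 [ 510.2193  -74.3604]]
```

View pics/w1z.png

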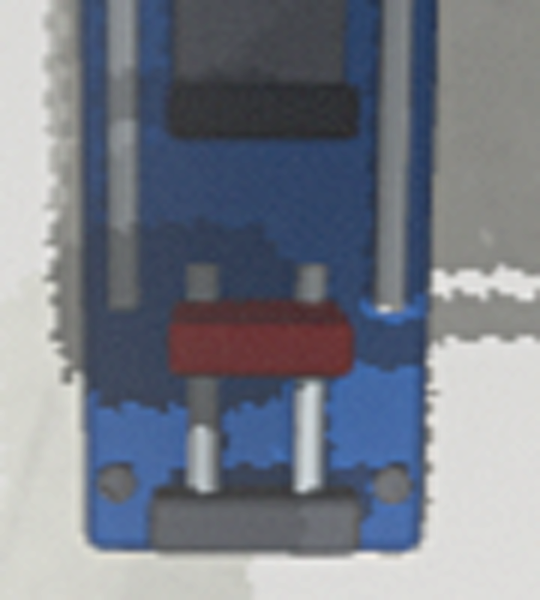

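```bash
python3 - <<'E'
from h import *
import pickle
np.set_printoptions(precision=4,suppress=True)
c=pickle.load(open('pics/w1.pkl','rb'))
o=np.array([.5042,-.1530]); a=np.radians(106.94); Y=np.array([np.cos(a),np.sin(a)]); X=np.array([Y[1],-Y[0]])
def bed(P): d=np.asarray(P)[:,:2]-o; return np.c_[d@X,d@Y]*1000
g=lambda x,y:((x-0.5)/6+225-0.4, (y-.5)/6+85-0.4)
print('cam',bed([c['origin']]))
print('jaw top',bed(plane(c,[g(261,322),g(261,375),g(170,350),g(352,350)],.060)))
print('jaw inner foot/visible bottom',bed(plane(c,[g(261,300)],.014)))
print('anvil top',bed(plane(c,[g(264,85),g(264,138),g(168,110),g(359,110)],.060)))
print('anvil lowest as foot', bed(plane(c,[g(264,138)],.014)))
print('block',bed(plane(c,[g(255,495),g(255,550)],.029)))
im=cv2.cvtColor(c['color'],cv2.COLOR_BGR2GRAY).astype(int)
print('col', [(r,im[r,266:272].mean().round(0)) for r in range(94,155)])
uv=[(268,r) for r in range(90,165,1)]
P=pts(c,uv); b=bed(P)
print('\n'.join(f'{r[1]} {bb[1]:.1f} z={p[2]*1000:.0f}' for r,bb,p in zip(uv,b,P)))
E
```

```text
cam [[-5.8894 -1.358 ]]
jaw top [[ -0.3156 -30.1945]
 [ -0.2233 -38.0943]
 [-13.9108 -34.4514]
 [ 13.3775 -34.2544]]
jaw inner foot/visible bottom [[  0.4777 -30.7872]]
anvil top [[ -0.2765   3.931 ]
 [ -0.1873  -3.5357]
 [-14.2145   0.323 ]
 [ 13.6006   0.5248]]
anvil lowest as foot [[ 0.6689 -3.8626]]
block [[ -0.4231 -61.9436]
 [ -0.3195 -71.3742]]
col [(94, np.float64(44.0)), (95, np.float64(44.0)), (96, np.float64(42.0)), (97, np.float64(40.0)), (98, np.float64(36.0)), (99, np.float64(30.0)), (100, np.float64(31.0)), (101, np.float64(32.0)), (102, np.float64(32.0)), (103, np.float64(32.0)), (104, np.float64(32.0)), (105, np.float64(32.0)), (106, np.float64(32.0)), (107, np.float64(29.0)), (108, np.float64(37.0)), (109, np.float64(42.0)), (110, np.float64(43.0)), (111, np.float64(43.0)), (112, np.float64(42.0)), (113, np.float64(43.0)), (114, np.float64(42.0)), (115, np.float64(42.0)), (116, np.float64(42.0)), (117, np.float64(42.0)), (118, np.float64(43.0)), (119, np.float64(42.0)), (120, np.float64(43.0)), (121, np.float64(44.0)), (122, np.float64(41.0)), (123, np.float64(40.0)
[... 1157 characters left out ...]
-14.2 z=15
119 -15.1 z=15
120 -16.2 z=14
121 -17.2 z=14
122 -18.1 z=16
123 -19.2 z=14
124 -20.1 z=15
125 -21.2 z=14
126 -22.2 z=14
127 -23.0 z=16
128 -24.1 z=15
129 -25.1 z=16
130 -26.1 z=15
131 -27.0 z=17
132 -28.3 z=13
133 -29.3 z=13
134 -30.0 z=17
135 -30.1 z=27
136 -30.2 z=38
137 -30.3 z=47
138 -30.3 z=57
139 -30.9 z=60
140 -31.8 z=60
141 -32.6 z=61
142 -33.6 z=60
143 -34.4 z=61
144 -35.4 z=60
145 -36.1 z=62
146 -37.1 z=61
147 -38.0 z=61
148 -44.5 z=15
149 -45.6 z=15
150 -46.5 z=15
151 -47.4 z=16
152 -48.5 z=16
153 -49.7 z=15
154 -50.7 z=16
155 -51.6 z=17
156 -52.9 z=14
157 -53.8 z=15
158 -54.9 z=15
159 -55.9 z=15
160 -56.9 z=16
161 -58.0 z=16
162 -59.1 z=15
163 -60.1 z=15
164 -61.4 z=14
```

Measured, with heights of 60 mm for the plate tops and 14–15 mm for the bed:
- Jaw face at bed y ≈ -30.3.
- Anvil face at ≈ -3.8, so the gap is about 26.5 mm. One spacer would leave 16.5 mm, more than the 14 mm stroke, so two are needed.
- Bed yaw 106.9°.

Next is the view of the rack.

>>> step_arm:
  slide:
    - [37,11,0]
    - [37,11,0]
    - [37,11,0]
    - [37,11,0]
    - [37,11,0]
    - [37,11,0]
    - [37,11,0]
    - [37,11,0]
    - [37,11,0]
    - [34,10,0]
    - [0,0,0]
    - [0,0,0]
    - [0,0,0]
    - [0,0,0]
    - [0,0,0]
    - [0,0,0]
  twist: [0,0,0,0,0,0,0,0,0,0,7,7,7,7,3,0]

```text
time: 4.07
position: [0.5147, 0.1575, 0.2201]
tool_rot: [0.787, 0.616, 0.0, 0.0]
ft_force: [0.3, -0.4, -0.1]
grip_width: 0.0871
```

```bash
python3 snap.py wrist w2; python3 - <<'E'
from h import *
import pickle
np.set_printoptions(precision=4,suppress=True)
c=pickle.load(open('pics/w2.pkl','rb'))
cv2.imwrite('pics/w2z.png',cv2.resize(c['color'][0:230,130:400],None,fx=2.6,fy=2.6,interpolation=cv2.INTER_CUBIC))
m=cv2.inRange(hsv(c),(20,110,80),(36,255,255))
for ce,s,mm in blobs(m,60):
    uv=np.argwhere(mm)[:,::-1]; z=pts(c,uv)[:,2]
    uv=uv[(z>.055)&(z<.062)]
    if len(uv)<30: continue
    q=plane(c,uv,.058); rr=cv2.minAreaRect((q[:,:2]*1000).astype(np.float32)); print(ce,s,np.median(z),rr)
o=robot.get_obs(); print(o['time'],o['position'],o['tool_rot'])
E
```

```text
[263.8445  47.6393] [244  42  40  12 463] 0.05911600090150909 ((545.2177124023438, 273.45355224609375), (8.697080612182617, 33.12224197387695), 76.17998504638672)
[263.8482  82.3281] [245  77  40  12 448] 0.05896811985780867 ((538.8980102539062, 245.86709594726562), (9.108133316040039, 33.05292510986328), 76.14508819580078)
[264.284  115.7037] [246 110  38  12 405] 0.058962736323584786 ((532.5845336914062, 218.45559692382812), (9.218680381774902, 33.05405807495117), 77.93787384033203)
[265.3141 147.5   ] [247 142  38  12 398] 0.05883935333860846 ((526.3508911132812, 191.06553649902344), (9.352667808532715, 32.96044921875), 78.00472259521484)
4.1167 [0.5147 0.1574 0.2201] [0.7867 0.6173 0.     0.    ]
```

View pics/w2z.png

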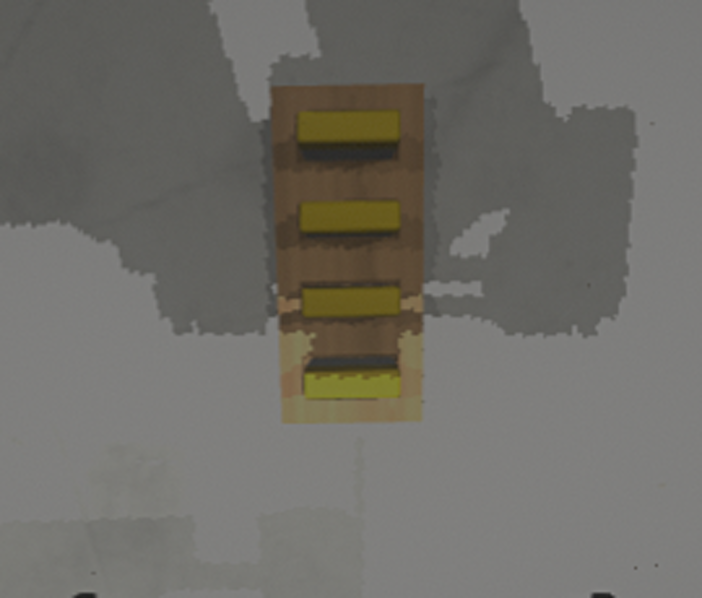

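All four tops sit at about 59 mm (58 expected) with 28 mm pitch. The row yaw is 77.1°. I'll grasp the nearest spacer at (0.5264, 0.1911).

>>> step_arm:
  slide:
    - [35.5,4,0]
    - [0,0,40]
    - [0,0,40]
    - [0,0,40]
    - [0,0,30]
    - [0,0,15]
    - [0,0,13]
    - [0,0,0]
    - [0,0,0]
    - [0,0,0]
  twist: [-1,0,0,0,0,0,0,0,0,0]
  jaw: 58
  force: 25

```text
time: 4.95
position: [0.5277, 0.191, 0.0428]
tool_rot: [0.781, 0.624, 0.001, 0.0]
ft_force: [-0.2, -0.4, -0.5]
grip_width: 0.0582
```

>>> step_arm:
  slide:
    - [0,0,0]
    - [0,0,0]
    - [0,0,0]
    - [0,0,0]
    - [0,0,0]
    - [0,0,0]
    - [0,0,0]
    - [0,0,0]
  twist: [0,0,0,0,0,0,0,0]
  jaw: 25

```text
time: 5.62
position: [0.5272, 0.191, 0.0426]
tool_rot: [0.781, 0.624, 0.0, 0.0]
ft_force: [-0.8, -0.2, 6.1]
grip_width: 0.0339
```

>>> step_arm:
  slide:
    - [0,0,-10]
    - [0,0,-20]
    - [0,0,-40]
    - [0,0,-40]
    - [0,0,-40]
    - [0,0,0]
  twist: [0,0,0,0,0,0]

```text
time: 6.12
position: [0.5318, 0.1919, 0.2001]
tool_rot: [0.781, 0.624, 0.007, 0.004]
ft_force: [1.0, 0.5, 0.0]
grip_width: 0.0338
```

>>> step_arm:
  slide:
    - [-20,3,0]
    - [-33,5.5,0]
    - [-36,6,0]
    - [-36,6,0]
    - [-36,6,0]
    - [-36,6,0]
    - [-36,6,0]
    - [-36,6,0]
    - [-36,6,0]
    - [-30,5,0]
    - [-14,3,0]
    - [0,0,0]
    - [0,0,0]
    - [0,0,0]
    - [0,0,0]
    - [0,0,0]
    - [0,0,0]
    - [0,0,0]
  twist: [0,0,0,0,0,0,0,0,0,0,0,-7,-7,-7,-7,-1.7,0,0]

```text
time: 7.62
position: [0.5068, -0.1617, 0.1919]
tool_rot: [0.596, 0.803, 0.0, -0.0]
ft_force: [-0.4, 0.6, -1.0]
grip_width: 0.0338
```

```bash
python3 - <<'E'
from h import *
o=robot.get_obs(); print(o['time'],o['position'],o['tool_rot'],o['grip_width'],2*np.degrees(np.arctan2(o['tool_rot'][1],o['tool_rot'][0])))
c=robot.camera('wrist'); cv2.imwrite('pics/w3.png',c['color'])
s=robot.camera('side'); z=cv2.resize(s['color'][60:210,230:400],None,fx=4,fy=4,interpolation=cv2.INTER_CUBIC); cv2.imwrite('pics/s3.png',z)
E
```

```text
7.6167 [ 0.50675757 -0.16169726  0.19186212] [ 5.95503888e-01  8.03352314e-01  7.36826367e-05 -4.17043705e-04] 0.03384603100733435 106.90286945131817
```

View pics/w3.png

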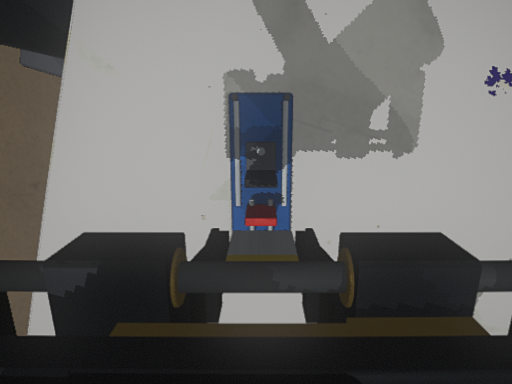

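View pics/s3.png

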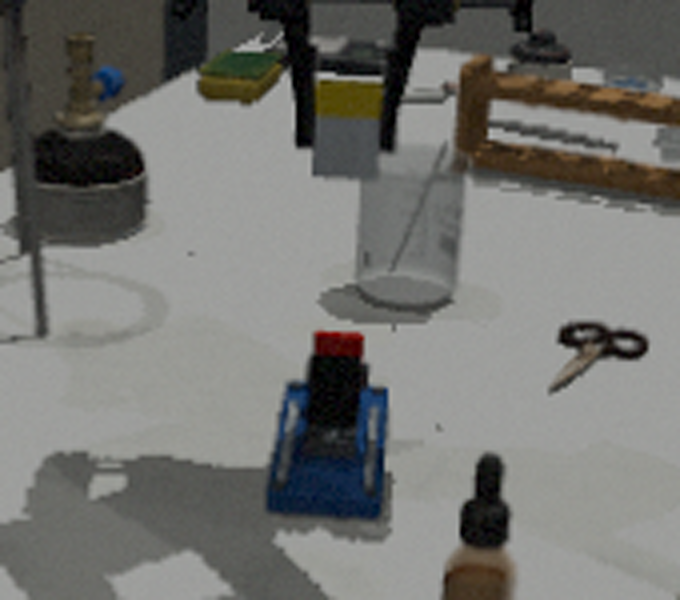

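Spacer held upright: in the wrist view its front foot edge runs from (230,232) to (297,232). I'll check this against the bed frame.

```bash
cat >> h.py <<'E'
_o=np.array([.5042,-.1530]); _a=np.radians(106.94); _Y=np.array([np.cos(_a),np.sin(_a)]); _X=np.array([_Y[1],-_Y[0]])
def bed(P): d=np.atleast_2d(P)[:,:2]-_o; return np.c_[d@_X,d@_Y]*1000
E
python3 - <<'E'
from h import *
o=robot.get_obs(); c=robot.camera('wrist')
g=c['color'][222:268,215:310]; cv2.imwrite('pics/w3z.png',cv2.convertScaleAbs(cv2.resize(g,None,fx=8,fy=8,interpolation=cv2.INTER_CUBIC),alpha=1.5))
print('tcp',bed(o['position'])); zf=o['position'][2]-.0346
print('foot',bed(plane(c,[(230,232),(263,232),(296,232)],zf)))
uv=[(263,r) for r in range(226,262,2)]; P=pts(c,uv); print(np.c_[[u[1] for u in uv],bed(P),P[:,2]*1000].round(1))
# bed check
h=hsv(c); m=cv2.inRange(h,(98,120,30),(122,255,255)); uv=np.argwhere(m[150:220,200:320])[:,::-1]+[200,150]
b=bed(plane(c,uv,.014)); print('bed x range',np.percentile(b[:,0],[.5,99.5]))
u=np.argwhere(mask(c,'red'))[:,::-1];z=pts(c,u)[:,2];u=u[abs(z-.060)<.003];b=bed(plane(c,u,.06));print('red',b.min(0),b.max(0))
E
```

```text
tcp [[-0.05572057 -9.31463101]]
foot [[-17.06037536  -6.93239263]
 [  1.75142621  -6.9169585 ]
 [ 20.56071033  -6.91107739]]
[[226.    2.2 -54.9  16.3]
 [228.    2.2 -57.5  15.3]
 [230.    2.2 -59.9  14.5]
 [232.    1.7  -4.4 163.9]
 [234.    1.7  -4.8 165.9]
 [236.    1.7  -5.  168.1]
 [238.    1.7  -4.7 171.8]
 [240.    1.7  -4.9 174.1]
 [242.    1.7  -4.4 177.9]
 [244.    1.7  -4.5 180.3]
 [246.    1.7  -4.7 182.2]
 [248.    1.7  -4.8 184.5]
 [250.    1.7  -4.6 187.3]
 [252.    1.7  -4.9 189. ]
 [254.    1.7  -4.6 192. ]
 [256.    1.7  -4.6 194.1]
 [258.    1.7  -5.1 195.2]
 [260.    1.6  -4.8 197.8]]
bed x range [-28.91428482  28.5365542 ]
red [-13.64460398 -38.03411217] [ 13.34125489 -30.67592524]
```

View pics/w3z.png

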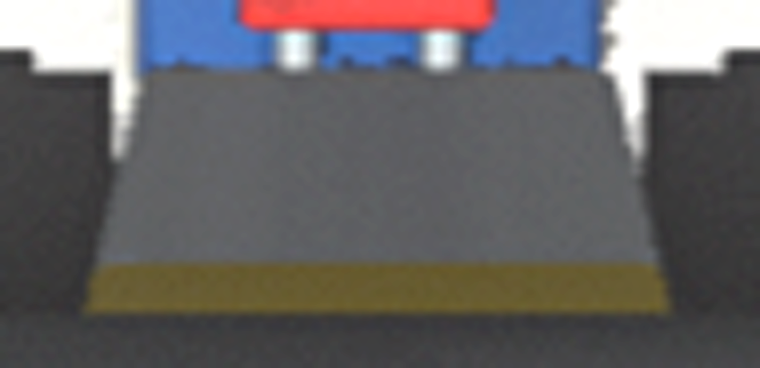

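```bash
python3 - <<'E'
from h import *
c=cv2.imread('pics/w3.png').astype(int).sum(2)
for r in (228,230,231,232,233,236,240,250,256): print(r,c[r,224:240],c[r,284:304])
print(c[224:264,262])
cc=robot.camera('wrist'); d=cc['depth']; print((d[226:262:3,262]*1000).round(0)); print((d[240,222:304:2]*1000).round(0))
E
```

```text
228 [513 517 513 514 514 495 482 376 256 237 271 273 275 279 274 273] [253 252 260 259 234 202 265 459 518 511 508 512 512 515 511 513 517 513
 518 520]
230 [415 417 414 408 405 470 500 436 300 205 213 227 230 202 192 193] [186 173 187 193 204 198 243 458 519 517 517 440 404 409 415 414 417 417
 414 422]
231 [168 160 162 148 186 441 507 434 294 203 198 198 200 195 191 194] [192 192 197 197 198 190 197 327 480 521 516 330 159 148 156 158 159 158
 158 168]
232 [122 116 114  99 157 451 508 441 289 192 192 200 199 200 197 201] [195 197 196 197 195 197 179 222 452 527 526 324 120  99 108 111 114 115
 116 115]
233 [129 132 124 116 165 458 517 441 288 199 195 197 197 202 199 199] [195 197 197 199 197 199 188 196 383 497 527 331 130 113 125 131 125 127
 131 131]
236 [133 128 125 117 142 361 420 301 194 194 199 202 198 200 199 199] [194 194 196 198 200 198 200 183 219 461 458 268 111 117 125 123 125 134
 130 128]
240 [126 125 123 111 150 350 301 202 194 203 200 197 196 202 198 200] [198 198 197 197 195 195 199 194 188 220 365 261 122 116 121 121 123 127
 131 126]
250 [114 115 115 123 175 199 201 195 198 195 195 196 195 193 197 201] [194 195 196 193 194 194 196 195 196 198 200 196 148 108 113 114 116 115
 116 116]
256 [105 109 141 165 168 161 163 167 161 168 171 165 163 162 158 166] [159 157 161 160 157 165 166 162 160 163 160 166 167 147 108 110 106 113
 114 111]
[281 258 276 258 260 259 221 193 195 189 194 194 193 190 193 190 191 194
 193 188 190 194 196 186 194 190 189 192 191 195 187 162 157 162 160 164
 162 120 112 120]
[342. 343. 186. 183. 178. 175. 170. 168. 166. 162. 157. 155.]
[163. 160. 160. 171. 176. 176. 177. 176. 175. 177. 176. 176. 175. 177.
 176. 176. 175. 177. 176. 176. 176. 176. 176. 176. 175. 176. 177. 175.
 175. 176. 177. 175. 175. 174. 177. 176. 362. 164. 161. 160. 160.]
```

FK and the edge widths agree: 60 px gives 192 mm depth, with the foot at z≈157 mm. The spacer sits at bed (+1.0, -10.5), so I'll shift x by -1 and lower.

>>> step_arm:
  slide:
    - [0,-1.2,10]
    - [0,0,30]
    - [0,0,35]
    - [0,0,35]
    - [0,0,20]
    - [0,0,7]
    - [0,0,3]
    - [0,0,0]
    - [0,0,0]
  twist: [0,0,0,0,0,0,0,0,0]

```text
time: 8.57
position: [0.5066, -0.1631, 0.0531]
tool_rot: [0.595, 0.804, 0.0, 0.001]
ft_force: [0.4, 0.0, -0.7]
grip_width: 0.0339
```

>>> step_arm:
  slide:
    - [0,0,1]
    - [0,0,1]
    - [0,0,0]
  twist: [0,0,0]

```text
time: 8.82
position: [0.5063, -0.1629, 0.0509]
tool_rot: [0.595, 0.804, 0.0, 0.001]
ft_force: [0.5, -1.3, -0.0]
grip_width: 0.0335
```

>>> step_arm:
  slide:
    - [0,0,1]
    - [0,0,0.7]
    - [0,0,0]
  twist: [0,0,0]

```text
time: 9.07
position: [0.506, -0.1628, 0.0486]
tool_rot: [0.595, 0.804, 0.0, 0.0]
ft_force: [-1.1, -0.2, 1.5]
grip_width: 0.0334
```

>>> step_arm:
  slide:
    - [0,0,0.7]
    - [0,0,0.5]
    - [0,0,0]
  twist: [0,0,0]

```text
time: 9.32
position: [0.506, -0.1628, 0.0485]
tool_rot: [0.595, 0.804, 0.0, 0.0]
ft_force: [-1.6, 1.1, 11.6]
grip_width: 0.0341
```

Seated at the predicted height. Release gently, lift straight up and look.

>>> step_arm:
  slide:
    - [0,0,-0.6]
    - [0,0,0]
    - [0,0,0]
    - [0,0,0]
    - [0,0,0]
  twist: [0,0,0,0,0]
  jaw: 50

```text
time: 9.73
position: [0.5057, -0.1627, 0.0475]
tool_rot: [0.595, 0.804, -0.0, -0.0]
ft_force: [-0.0, -0.4, -0.0]
grip_width: 0.049
```

>>> step_arm:
  slide:
    - [0,0,-10]
    - [0,0,-20]
    - [0,0,-40]
    - [0,0,-40]
    - [0,0,-40]
    - [-30,0,-22]
    - [-33,0,0]
    - [0,0,0]
    - [0,0,0]
  twist: [0,0,0,0,0,0,0,0,0]

```text
time: 10.48
position: [0.5245, -0.2245, 0.2208]
tool_rot: [0.596, 0.803, 0.0, 0.001]
ft_force: [-0.3, 0.3, -0.4]
grip_width: 0.0497
```

```bash
python3 snap.py wrist w4; python3 - <<'E'
from h import *
import pickle
c=pickle.load(open('pics/w4.pkl','rb')); cv2.imwrite('pics/w4z.png',cv2.convertScaleAbs(cv2.resize(c['color'][60:200,210:320],None,fx=4,fy=4,interpolation=cv2.INTER_CUBIC),alpha=1.4))
o=robot.get_obs(); print(o['time'],o['position'])
m=cv2.inRange(hsv(c),(20,110,60),(36,255,255))
for ce,s,mm in blobs(m,40):
    uv=np.argwhere(mm)[:,::-1]; z=pts(c,uv)[:,2]; b=bed(plane(c,uv,.064)); print(ce,s,np.median(z),b.min(0),b.max(0),cv2.minAreaRect(b.astype(np.float32)))
for ce,s,mm in blobs(mask(c,'red'),40):
    uv=np.argwhere(mm)[:,::-1]; z=pts(c,uv)[:,2]; uv=uv[abs(z-.06)<.004]; b=bed(plane(c,uv,.06)); print('red',b.min(0),b.max(0))
E
```

```text
10.5333 [ 0.5234778  -0.22291817  0.21984919]
[261.6712963  114.21990741] [243 109  38  12 432] 0.06501639640689644 [-16.49794407 -14.9245248 ] [15.84743373 -5.5368096 ] ((-0.31966209411621094, -10.233236312866211), (9.348310470581055, 32.34541702270508), 89.91594696044922)
[137.77358491 282.62264151] [136 263   5  39 106] 0.2954636653927383 [-127.28715034 -194.38674177] [-121.10646646 -151.89765448] ((-124.6188735961914, -173.04010009765625), (42.691768646240234, 3.8436896800994873), 85.71224212646484)
[385.72897196 282.25233645] [383 267   6  31 107] 0.29540919160317114 [ 119.4624148  -190.24094654] [ 126.4606705  -156.65332389] ((123.60299682617188, -173.35218811035156), (5.020596027374268, 34.04106903076172), 5.538435935974121)
```

View pics/w4z.png

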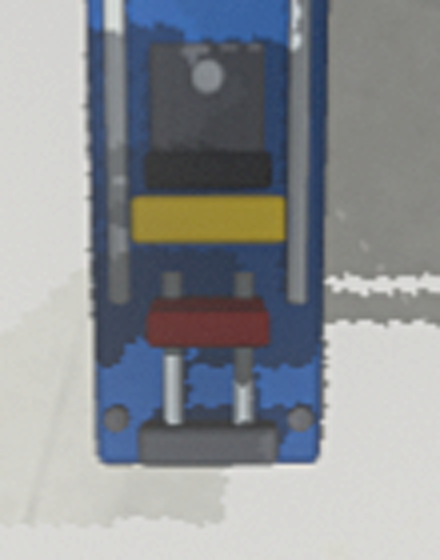

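Spacer 1 stands upright at bed (-0.3, -10.2), with about 15 mm left to the jaw. The second is gripped 3 mm off-centre so the pads clear spacer 1.

>>> step_arm:
  slide:
    - [0,0,0]
    - [0,0,0]
    - [0,0,0]
    - [0,0,0]
    - [0,0,0]
    - [25,-5,0]
    - [36,-7.6,0]
    - [36,-7.6,0]
    - [36,-7.6,0]
    - [36,-7.6,0]
    - [36,-7.6,0]
    - [36,-7.6,0]
    - [36,-7.6,0]
    - [36,-7.6,0]
    - [36,-7.6,0]
    - [36,-7.6,0]
    - [30,-7.1,0]
    - [14,-3,0]
    - [0,0,0]
    - [0,0,0]
  twist: [7,7,7,7,1.8,0,0,0,0,0,0,0,0,0,0,0,0,0,0,0]
  jaw: 58

```text
time: 12.2
position: [0.5288, 0.2165, 0.2189]
tool_rot: [0.781, 0.625, -0.001, -0.001]
ft_force: [-0.9, 0.7, -0.6]
grip_width: 0.0582
```

```bash
python3 - <<'E'
from h import *
o=robot.get_obs(); r=o['tool_rot'];T=R.from_quat(r).as_matrix()
print(o['time'],o['position'],2*np.degrees(np.arctan2(r[1],r[0])), T.T@(np.array([.53094,.21576,.042])-o['position'])*1000)
E
```

```text
12.2 [0.52883498 0.2165258  0.21890235] 77.32106095238484 [-1.02353693e-02  2.69898430e+00  1.76895944e+02]
```

>>> step_arm:
  slide:
    - [0,1.5,0]
    - [0,0,40]
    - [0,0,40]
    - [0,0,30]
    - [0,0,0]
    - [0,0,0]
  twist: [0,0,0,0,0,0]

```text
time: 12.7
position: [0.5312, 0.2136, 0.1085]
tool_rot: [0.782, 0.623, -0.002, -0.001]
ft_force: [-0.1, 0.3, 0.9]
grip_width: 0.0583
```

```bash
python3 - <<'E'
from h import *
o=robot.get_obs(); r=o['tool_rot'];T=R.from_quat(r).as_matrix()
print(o['time'],o['position'],2*np.degrees(np.arctan2(r[1],r[0])), T.T@(np.array([.53094,.21576,.042])-o['position'])*1000)
E
```

```text
12.7 [0.53120369 0.2136475  0.10847804] 77.02982730025393 [ 2.13521272 -0.44371674 66.47635479]
```

>>> step_arm:
  slide:
    - [0,0,0]
    - [0,0,0]
    - [0,0,0]
    - [0,0,0]
  twist: [0,0,0,0]

```text
time: 13.03
position: [0.5334, 0.2153, 0.1116]
tool_rot: [0.782, 0.623, 0.002, 0.001]
ft_force: [-0.5, 0.2, 0.4]
grip_width: 0.0582
```

```bash
python3 - <<'E'
from h import *
o=robot.get_obs(); r=o['tool_rot'];T=R.from_quat(r).as_matrix()
print(o['time'],o['position'],2*np.degrees(np.arctan2(r[1],r[0])), T.T@(np.array([.53094,.21576,.042])-o['position'])*1000)
E
```

```text
13.0333 [0.53342593 0.21532668 0.1116407 ] 77.13556864595793 [-0.23410674 -2.75209949 69.63164482]
```

>>> step_arm:
  slide:
    - [0,0,0]
    - [0,0,0]
    - [0,0,0]
    - [0,0,0]
    - [0,0,0]
    - [0,0,0]
  twist: [0,0,0,0,0,0]

```text
time: 13.53
position: [0.5322, 0.2152, 0.1097]
tool_rot: [0.782, 0.623, -0.0, -0.0]
ft_force: [0.3, 0.1, -0.1]
grip_width: 0.0581
```

>>> step_arm:
  slide:
    - [0,0,0]
  twist: [0]

```text
time: 13.62
position: [0.5323, 0.2152, 0.1097]
tool_rot: [0.782, 0.623, -0.0, -0.0]
ft_force: [0.1, -0.2, 0.3]
grip_width: 0.058
```

>>> step_arm:
  slide:
    - [0,-1.4,15]
    - [0,0,20]
    - [0,0,17]
    - [0,0,10]
    - [0,0,5]
    - [0,0,0]
    - [0,0,0]
    - [0,0,0]
    - [0,0,0]
  twist: [0,0,0,0,0,0,0,0,0]

```text
time: 14.37
position: [0.5317, 0.2156, 0.0437]
tool_rot: [0.782, 0.623, 0.001, 0.0]
ft_force: [0.1, -0.2, 0.2]
grip_width: 0.058
```

>>> step_arm:
  slide:
    - [0,0,0]
    - [0,0,0]
    - [0,0,0]
    - [0,0,0]
    - [0,0,0]
    - [0,0,0]
    - [0,0,0]
    - [0,0,0]
  twist: [0,0,0,0,0,0,0,0]
  jaw: 25

```text
time: 15.03
position: [0.531, 0.2155, 0.0429]
tool_rot: [0.782, 0.623, 0.0, 0.0]
ft_force: [0.8, -0.4, 2.0]
grip_width: 0.0338
```

>>> step_arm:
  slide:
    - [0,0,-6]
    - [0,0,-14]
    - [0,0,-25]
    - [0,0,-35]
    - [0,0,-35]
    - [0,0,-25]
    - [0,0,-12]
    - [0,0,-5]
    - [0,0,0]
  twist: [0,0,0,0,0,0,0,0,0]

```text
time: 15.78
position: [0.5314, 0.2156, 0.2012]
tool_rot: [0.782, 0.623, 0.001, 0.001]
ft_force: [0.4, -0.6, -1.0]
grip_width: 0.0336
```

>>> step_arm:
  slide:
    - [-10,1.7,0]
    - [-22,3.8,0]
    - [-34,5.9,0]
    - [-34,5.9,0]
    - [-34,5.9,0]
    - [-34,5.9,0]
    - [-34,5.9,0]
    - [-34,5.9,0]
    - [-34,5.9,0]
    - [-34,5.9,0]
    - [-34,5.9,0]
    - [-28,4.9,0]
    - [-16,2.8,0]
    - [-6,1.2,0]
    - [0,0,0]
    - [0,0,0]
    - [0,0,0]
    - [0,0,0]
    - [0,0,0]
    - [0,0,0]
  twist: [0,0,0,0,0,0,0,0,0,0,0,0,0,0,-4,-7,-7,-7,-4,-0.8]

```text
time: 17.45
position: [0.5092, -0.1767, 0.1984]
tool_rot: [0.594, 0.804, -0.0, -0.002]
ft_force: [-0.1, 0.3, -0.7]
grip_width: 0.0335
```

>>> step_arm:
  slide:
    - [0,0,0]
    - [0,0,0]
    - [0,0,0]
    - [0,0,0]
    - [0,0,0]
    - [0,0,0]
  twist: [0,0,0,0,0,0]

```text
time: 17.95
position: [0.5104, -0.1778, 0.1998]
tool_rot: [0.595, 0.803, 0.0, 0.0]
ft_force: [-0.5, -0.8, -0.5]
grip_width: 0.0337
```

```bash
python3 snap.py wrist w5; python3 - <<'E'
from h import *
import pickle
c=pickle.load(open('pics/w5.pkl','rb')); o=robot.get_obs(); r=o['tool_rot']
print(o['time'],o['position'],2*np.degrees(np.arctan2(r[1],r[0])),bed(o['position']),'target tcp -1.4,-25.6')
cv2.imwrite('pics/w5z.png',cv2.convertScaleAbs(cv2.resize(c['color'][120:270,200:330],None,fx=4,fy=4,interpolation=cv2.INTER_CUBIC),alpha=1.4))
g=c['color'].astype(int).sum(2)
print(g[222:246,255]); 
for k in (226,230,232,234): print(k,g[k,224:240],g[k,284:302])
m=cv2.inRange(hsv(c),(20,110,60),(36,255,255))
for ce,s,mm in blobs(m,40):
    if ce[1]>225: continue
    uv=np.argwhere(mm)[:,::-1]; b=bed(plane(c,uv,.064)); print(ce,s,b.min(0),b.max(0))
u=np.argwhere(mask(c,'red'))[:,::-1];u=u[u[:,1]<235];z=pts(c,u)[:,2];u=u[abs(z-.060)<.004];b=bed(plane(c,u,.06));print('red',b.min(0),b.max(0))
E
```

```text
18.0 [ 0.51040216 -0.17779164  0.19978686] 106.92941710198933 [[ -1.2904922  -25.52306732]] target tcp -1.4,-25.6
[264 262 252 201 200 197 205 200 202 197 200 201 199 197 200 200 199 197
 199 199 200 196 198 198]
226 [512 510 508 514 508 512 516 516 356 206 195 202 201 201 203 202] [200 196 198 201 197 196 186 239 453 518 515 509 511 509 508 510 509 510]
230 [419 415 418 414 409 490 470 309 201 195 207 203 205 203 206 205] [204 207 200 199 200 199 200 190 221 461 528 447 409 410 417 416 418 418]
232 [121 119 118 107 168 456 395 239 193 202 206 204 206 203 204 207] [202 204 197 203 198 204 205 197 192 331 487 331 130 103 114 111 117 117]
234 [138 141 135 117 160 384 317 202 199 207 205 203 202 203 204 204] [197 199 202 200 202 205 200 201 187 232 469 339 141 119 130 134 125 133]
[261.89384289 173.75159236] [242 167  40  14 471] [-17.08607369 -15.0280068 ] [16.09412678 -3.79826755]
red [-13.27319537 -37.52183121] [ 13.1191152  -31.11738988]
```

View pics/w5z.png

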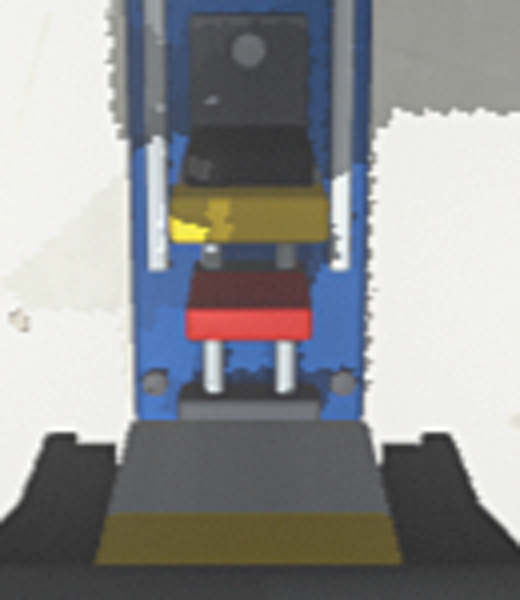

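Spacer 1 stands in the gap, zoom rows 187–242. The held spacer is upright, with its front foot edge at row ≈224.7.

```bash
python3 - <<'E'
from h import *
import pickle
c=pickle.load(open('pics/w5.pkl','rb'))
for z in (.1649,.160): print(bed(plane(c,[(231.8,224.7),(291.8,224.7)],z)))
# spacer-1 front(top) edge & jaw inner top edge
print(bed(plane(c,[(258,120+242/4-.4)],.064)),bed(plane(c,[(262,120+308/4-.4)],.060)))
E
```

```text
[[-17.20653888 -18.8337814 ]
 [ 16.8384196  -18.8129678 ]]
[[-17.66970626 -20.6103191 ]
 [ 17.29624155 -20.58894245]]
[[ -3.49038192 -15.10984762]] [[ -0.07416365 -30.76115493]]
```

>>> step_arm:
  slide:
    - [0.3,0,8]
    - [0,0,20]
    - [0,0,32]
    - [0,0,35]
    - [0,0,26]
    - [0,0,14]
    - [0,0,7]
    - [0,0,4]
    - [0,0,1]
    - [0,0,0]
    - [0,0,0]
  twist: [0,0,0,0,0,0,0,0,0,0,0]

```text
time: 18.92
position: [0.5101, -0.1775, 0.0531]
tool_rot: [0.595, 0.804, -0.0, -0.0]
ft_force: [0.0, -0.3, -0.7]
grip_width: 0.0336
```

>>> step_arm:
  slide:
    - [0,0,1]
    - [0,0,1]
    - [0,0,0.7]
    - [0,0,0]
  twist: [0,0,0,0]

```text
time: 19.25
position: [0.5104, -0.1777, 0.0505]
tool_rot: [0.595, 0.804, -0.0, 0.0]
ft_force: [-0.4, -0.5, 5.1]
grip_width: 0.0336
```

>>> step_arm:
  slide:
    - [0,0,0.7]
    - [0,0,0.5]
    - [0,0,0]
  twist: [0,0,0]

```text
time: 19.5
position: [0.5103, -0.1776, 0.0489]
tool_rot: [0.595, 0.804, -0.0, 0.0]
ft_force: [0.2, -0.7, 4.9]
grip_width: 0.0335
```

Seated at the expected 48.9 mm. Release, retreat and look.

>>> step_arm:
  slide:
    - [0,0,-0.3]
    - [0,0,0]
    - [0,0,0]
    - [0,0,0]
    - [0,0,0]
  twist: [0,0,0,0,0]
  jaw: 50

```text
time: 19.92
position: [0.5103, -0.1774, 0.0489]
tool_rot: [0.595, 0.804, 0.0, -0.0]
ft_force: [-0.2, 0.3, -0.8]
grip_width: 0.0486
```

>>> step_arm:
  slide:
    - [0,0,-6]
    - [0,0,-15]
    - [0,0,-30]
    - [0,0,-35]
    - [0,0,-35]
    - [-10,0,-25]
    - [-20,0,-15]
    - [-16,0,-8]
    - [-4,0,-2]
    - [0,0,0]
    - [0,0,0]
    - [0,0,0]
  twist: [0,0,0,0,0,0,0,0,0,0,0,0]
  jaw: 87

```text
time: 20.92
position: [0.5236, -0.2238, 0.2189]
tool_rot: [0.595, 0.804, 0.0, -0.002]
ft_force: [-0.5, 0.7, -0.5]
grip_width: 0.0872
```

```bash
python3 snap.py wrist w6; python3 - <<'E'
from h import *
import pickle
c=pickle.load(open('pics/w6.pkl','rb')); cv2.imwrite('pics/w6z.png',cv2.convertScaleAbs(cv2.resize(c['color'][60:200,210:320],None,fx=4,fy=4,interpolation=cv2.INTER_CUBIC),alpha=1.4))
o=robot.get_obs(); print(o['time'],o['position'],bed(o['position']))
m=cv2.inRange(hsv(c),(20,110,60),(36,255,255))
for ce,s,mm in blobs(m,40):
    if ce[1]>225: continue
    uv=np.argwhere(mm)[:,::-1]; z=pts(c,uv)[:,2]; b=bed(plane(c,uv,.064)); print(ce,s,np.median(z),b.min(0),b.max(0))
E
```

```text
20.9667 [ 0.52370457 -0.22386803  0.21887024] [[ -1.99055213 -73.47614788]]
[263.16968326 115.77149321] [244 110  39  12 442] 0.06501015572244404 [-16.94113989 -14.13612588] [16.12401626 -4.80160772]
[263.00717703 130.09569378] [244 125  39  12 418] 0.06493704926426608 [-17.03456462 -27.05656005] [ 16.24579955 -17.5215873 ]
```

View pics/w6z.png

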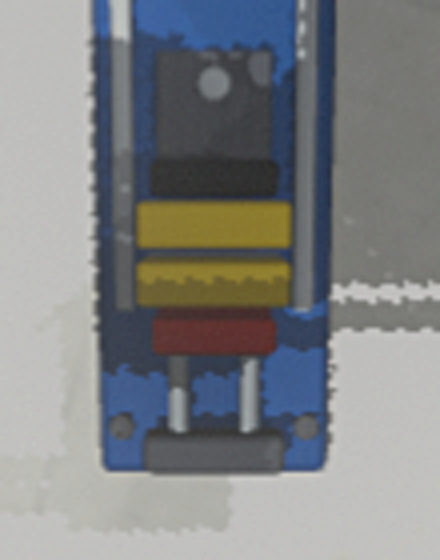

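Both spacers stand upright in the gap: zoom rows 203–247 and 262–306, between the anvil and the red jaw. Next I turn the tool by 90° so the fingers close along the bed.

>>> step_arm:
  slide:
    - [0,0,0]
    - [0,0,0]
    - [0,0,0]
    - [0,0,0]
    - [0,0,0]
    - [0,0,0]
    - [0,0,0]
    - [0,0,0]
    - [0,0,0]
    - [0,0,0]
    - [0,0,0]
    - [0,0,0]
    - [0,0,0]
    - [0,0,0]
    - [0,0,0]
    - [0,-15,0]
    - [0,-25,0]
    - [0,-15,0]
    - [0,-5,0]
    - [0,0,0]
  twist: [3,7,7,7,7,7,7,7,7,7,7,7,7,3,0,0,0,0,0,0]
  jaw: 70

```text
time: 22.63
position: [0.5066, -0.1659, 0.2201]
tool_rot: [0.989, 0.149, -0.0, -0.0]
ft_force: [0.2, -1.3, 0.5]
grip_width: 0.0697
```

>>> step_arm:
  slide:
    - [0,0,0]
    - [0,0,0]
    - [0,0,0]
    - [0,0,0]
    - [0,0,0]
    - [0,0,0]
  twist: [0,0,0,0,0,0]

```text
time: 23.13
position: [0.5075, -0.1684, 0.22]
tool_rot: [0.989, 0.147, -0.0, -0.0]
ft_force: [0.6, -0.1, -0.8]
grip_width: 0.0705
```

```bash
python3 snap.py wrist w7; python3 - <<'E'
from h import *
o=robot.get_obs(); r=o['tool_rot'];T=R.from_quat(r).as_matrix()
print(o['time'],o['position'],bed(o['position']),2*np.degrees(np.arctan2(r[1],r[0])), T.T@(np.array([.5069,-.1662,.050])-o['position'])*1000,o['q'])
E
```

```text
23.1833 [ 0.50743429 -0.16829802  0.22008898] [[ -1.36343411 -15.57661723]] 16.913316497950397 [ 9.84260961e-02 -2.16552246e+00  1.70088948e+02] [-5.29390895e-01  4.31849857e-01  1.68044388e+00 -9.26652219e-06
  1.02928372e+00  7.46217148e-01]
```

View pics/w7.png

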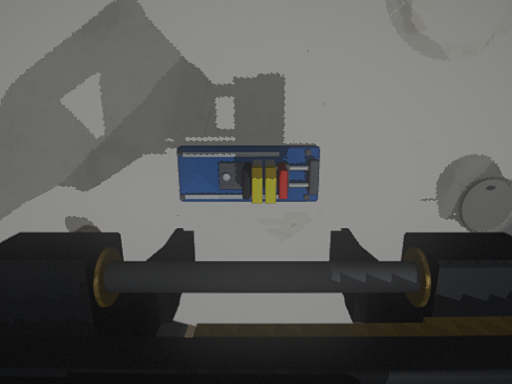

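>>> step_arm:
  slide:
    - [0,-2.1,10]
    - [0,0,22]
    - [0,0,34]
    - [0,0,34]
    - [0,0,30]
    - [0,0,20]
    - [0,0,12]
    - [0,0,6]
    - [0,0,2]
    - [0,0,0]
    - [0,0,0]
    - [0,0,0]
    - [0,0,0]
  twist: [0,0,0,0,0,0,0,0,0,0,0,0,0]

```text
time: 24.27
position: [0.5074, -0.1663, 0.0512]
tool_rot: [0.989, 0.147, 0.001, 0.001]
ft_force: [-0.1, -0.0, 0.3]
grip_width: 0.0699
```

```bash
python3 - <<'E'
from h import *
o=robot.get_obs(); print(o['time'],o['position'],bed(o['position']),o['ft_force'])
w=robot.camera('wrist'); cv2.imwrite('pics/w8.png',w['color'])
s=robot.camera('side'); cv2.imwrite('pics/s8.png',cv2.resize(s['color'][100:210,240:400],None,fx=4.5,fy=4.5,interpolation=cv2.INTER_CUBIC))
E
```

```text
24.2667 [ 0.50738356 -0.16627128  0.05117482] [[ -0.82142564 -13.62303715]] [-0.07879547 -0.00470656  0.33698412]
```

View pics/w8.png

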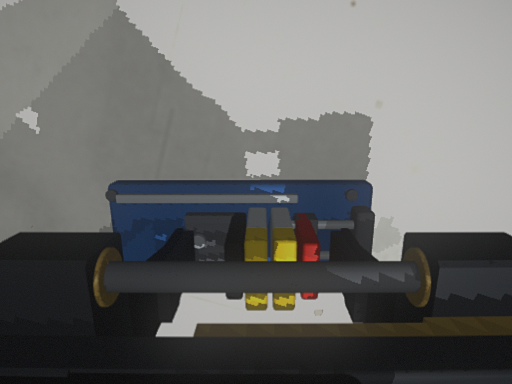

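View pics/s8.png

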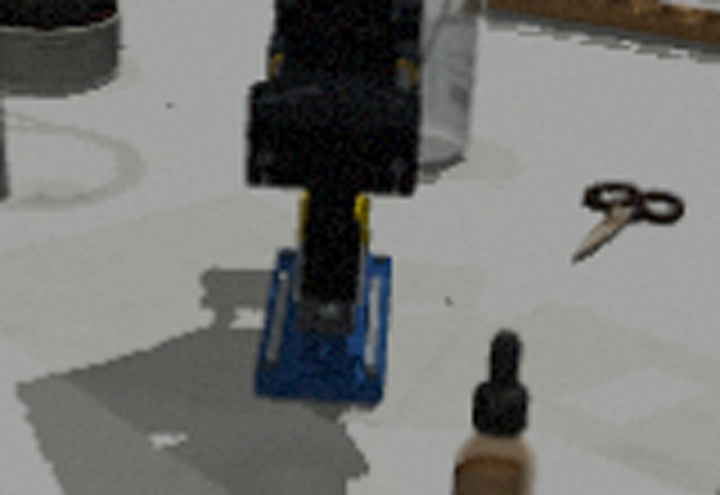

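The fingers straddle the anvil (left, ~col 235) and the red jaw (~col 308) clear of everything. Close softly first.

>>> step_arm:
  slide:
    - [0,0,0]
    - [0,0,0]
    - [0,0,0]
    - [0,0,0]
    - [0,0,0]
    - [0,0,0]
    - [0,0,0]
    - [0,0,0]
    - [0,0,0]
    - [0,0,0]
    - [0,0,0]
    - [0,0,0]
  twist: [0,0,0,0,0,0,0,0,0,0,0,0]
  jaw: 25
  force: 12

```text
time: 25.37
position: [0.5074, -0.1675, 0.0502]
tool_rot: [0.989, 0.147, 0.001, 0.001]
ft_force: [-0.5, -6.3, -1.4]
grip_width: 0.0357
```

```bash
python3 - <<'E'
from h import *
o=robot.get_obs(); print(o['time'],o['position'],bed(o['position']),o['ft_force'],o['grip_width'])
w=robot.camera('wrist'); cv2.imwrite('pics/w9.png',cv2.resize(w['color'][170:330,150:390],None,fx=3,fy=3,interpolation=cv2.INTER_CUBIC))
E
```

```text
25.3667 [ 0.50736165 -0.16749054  0.05017464] [[ -1.19764549 -14.78301162]] [-0.47126987 -6.3395995  -1.41784621] 0.035666531116535616
```

View pics/w9.png

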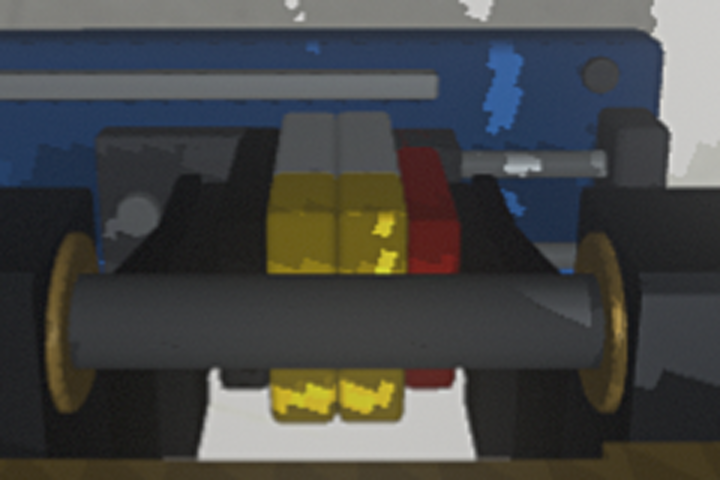

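Opening is 35.7 mm (36 expected for 8+20+8), and anvil, spacers and jaw sit face to face. I'll re-centre 1.1 mm to remove the side load, then squeeze harder.

>>> step_arm:
  slide:
    - [0,1.1,0]
    - [0,0,0]
    - [0,0,0]
    - [0,0,0]
    - [0,0,0]
    - [0,0,0]
    - [0,0,0]
    - [0,0,0]
    - [0,0,0]
    - [0,0,0]
  twist: [0,0,0,0,0,0,0,0,0,0]
  force: 35

```text
time: 26.25
position: [0.5074, -0.1675, 0.0502]
tool_rot: [0.989, 0.147, 0.0, 0.0]
ft_force: [-0.7, -4.4, -0.6]
grip_width: 0.0356
```

>>> step_arm:
  slide:
    - [0,0,0]
    - [0,0,0]
    - [0,0,0]
    - [0,0,0]
  twist: [0,0,0,0]

```text
time: 26.58
position: [0.5074, -0.1675, 0.0502]
tool_rot: [0.989, 0.147, 0.0, 0.0]
ft_force: [-1.8, -5.0, -1.6]
grip_width: 0.0358
```

```bash
python3 - <<'E'
from h import *
o=robot.get_obs(); print(o['time'],o['position'],bed(o['position']),o['ft_force'],o['grip_width'])
w=robot.camera('wrist'); cv2.imwrite('pics/w10.png',cv2.resize(w['color'][170:330,150:390],None,fx=3,fy=3,interpolation=cv2.INTER_CUBIC))
s=robot.camera('scene'); cv2.imwrite('pics/c10.png',s['color'])
E
```

```text
26.5833 [ 0.50737995 -0.16749907  0.05020381] [[ -1.18262594 -14.79650039]] [-1.76980538 -5.04570964 -1.56008752] 0.035800991447356066
```

View pics/w10.png

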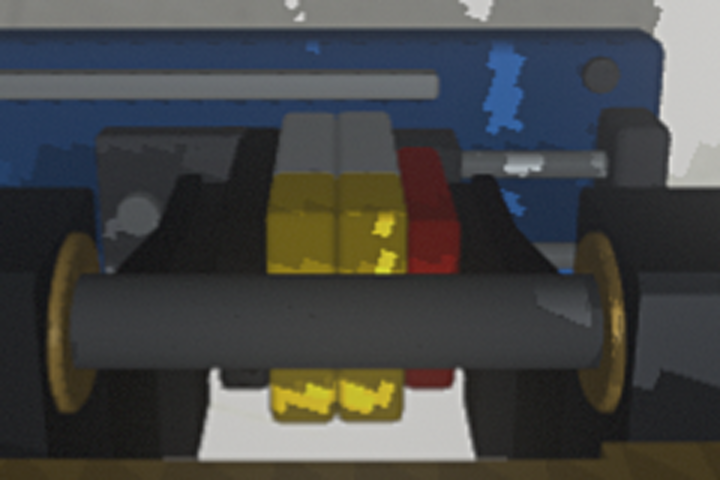

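View pics/c10.png

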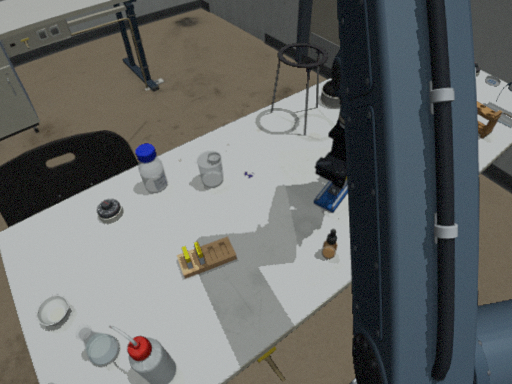

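The stack is tight, the other two spacers still stand in the rack at (187,253) and (199,248), and the dropper hasn't moved, at (330,245). Handing in while holding.

```bash
python3 -c "
from rig import robot
print(robot.hand_in())"
```

```text
the job is handed in; nothing more can be done
None
```

I stood two spacers in the press gap, one at a time, and handed the job in at about 26.6 s with the fingers still holding the jaw squeezed on the stack at 35 N. The gap measured about 26.5 mm: one spacer would have left 16.5 mm, more than the 14 mm stroke, and two leave about 6.5 mm.

- **Stack:** in the last wrist picture the anvil, both spacers and the jaw sit face to face and upright. The finger opening held at 35.6–35.8 mm (36 expected) as the grip rose from 12 to 35 N, so the jaw is on the stack and not at the end of its stroke.
- **Side load:** about 5 N stayed on the tool; re-centring by 1.1 mm barely reduced it from 6 N.
- **Rack and bystanders:** the other two spacers still stand in the rack and the dropper bottle has not moved. The arm hid the beaker beside the press in the last scene picture. It was standing in its place in the wrist view just before the final descent, but I did not check it after that.
- **Disagreements:** the wrist camera read about 1 mm sideways off the gripper's own position, and its depth map read about 3% short up close. I corrected for the first and worked from edges and known heights for the second; both spacers seated at the predicted height.

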